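# Shut the bat-pin caddy and tip the pins into one corner

## Robot

A 7-joint arm with a two-finger parallel gripper is mounted at the origin on the work surface. World frame = base frame: x ahead of the robot, y to its left, z up, the work surface at z = 0. Lengths are in m, angles in rad, forces in N, time in s.
With the tool pointing down it reaches from about 0.4 to 0.875 m from the base axis. Payload 4.4 kg.
Tool frame: the origin (TCP) lies between the finger pads; the fingertips stand 14 mm ahead of it and the grasp point (between the pads) lies 5 mm behind it; z points along the fingers, y is the direction in which the jaws open and shut (so a half turn about z gives the same grasp; the last joint's range is limited). The gripper opens to 85 mm and grips with 20 to 120 N. Pads are 22 mm wide; open, the fingers measure 114 mm over their backs; the gripper's body (76 mm by 85 mm) begins 54 mm behind the grasp point. The pads swing forward as they close: fully open they stand 13 mm farther back than shut.
Start: joints at [-1.405, 0.628, 0.038, 1.517, -0.027, 0.996, -0.02], TCP at [0.149, 0.633, 0.245] pointing down, gripper open.
Joint ranges: [-3.06, 3.06], [-0.37, 2.12], [-1.25, 1.32], [0.18, 2.47], [-1.1, 4.24], [0.23, 1.98], [-2.94, 2.94]. Speed limits (rad/s): [2.57, 2.57, 3.14, 3.14, 3.14, 3.14, 3.14].

## Interface

Orientations are given as a rotation vector (axis times angle).
In Python, from bench import bot, viewer, order, masks_of, spot_point gives the robot as it stands. The module is installed in compiled form; this text tells all that it offers.
- The arm moves only by the shell command python3 -m creep 'ROWS' [FORCE]. ROWS is JSON, a list of rows, each a list of 3 entries, a list of its own where there are three numbers: the finger opening in mm, from 0 to 85.4, then the shift along the tool's x, y, z in mm, then the turn about the tool's z in rad. A call has 1 to 8 rows; each row shifts and turns the commanded pose from where the row before left it, along the tool's axes as they then stand; what a row does not reach is not made up. A row lasts 1/8 s, in which the tool goes at most 62.5 mm and 10.7 degrees, less where a joint would pass 70% of its speed; a pose out of reach is approached as far as the arm can. A call is refused whole if a number of a shift passes 62.5 or a number of a turn 0.188, either way. A call with a gripper value outside its range is refused whole. The fingers move at their own pace and stop on an object; FORCE is the grip in N (left out, the last holds). Time passes only in rows, so rows that do not move let the fingers close. It gives the time, the measured TCP pose, the force and the opening at its end, in the units of the state.
- bot.read_state(): the state, without advancing time (a new reading comes with each control period).
- viewer.snapshot(name): name is "side" or "top" or "wrist"; returns the picture (420x560x3 uint8, red, green, blue); there is no depth.
- viewer.calibration(name): a dict with "K" (3x3 intrinsics, pixels), "eye" and "rotation" of the camera in the world; the wrist camera has in their place "mount" (4x4, takes a point from camera to tool coordinates, whose origin is the TCP and whose axes are the flange's). Camera axes: x right, y up, looking along -z (the intrinsics and any distortion apply to the point x, -y, -z); pixel columns grow to the right and rows downward; lengths in m; the calibration is good to about 2 mm. A picture is of the moment at which its call begins: read the wrist's pose just before it. calibration takes no time and is no camera call.
- order.close_job(): hands the job in, once; it reports no verdict.
Trained networks look in the newest picture that a camera, given by its name, has taken for a name from the list of things; names that differ only in an ending like _2 or _b are one class to them, and where a whole thing is asked for, a point or a joint stands for the part that bears it (a point fixed in the world has none). Each returns a list of dicts, best first, with "p" (0 to 1); they miss things now and then, are a little off and sometimes report something else, mostly with a low value. They report only what shows in the picture. A call takes as long as a camera call.
- masks_of(camera, label): "mask" (420x560 bool, what is visible of it).
- spot_point(camera, label): "centre" ([x, y, z] in m, in world coordinates, good to about 4 mm: a listed point, or the origin of a listed thing).
The state is a dict: "t": time; "qpos": joint angles; "qvel": joint speeds; "tau": joint torques, N m; "position": TCP position; "orientation": TCP orientation; "contact_force": force on the tool from outside, world axes, zero at the start; "wrist_torque": the same for the moment, N m; "gripper_width": finger opening in m.
Only numpy, scipy, OpenCV 4.12 (cv2) and the standard library are available. Lean on these libraries where they do the work, as an engineer would, in place of code of your own. Each camera call takes 0.05 s, during which the arm holds its last target. There are 200 camera calls.

## Task

While the caddy stands on the bench, fold its open clear lid down fully shut over the five loose bat pins. Then pick the caddy up by its centre handle and tip it so that all five pins slide together into the far left corner of that compartment (the outer corner on the robot's left), where I can count them through the lid from across the bench. Leave everything else where it is, and finish while still holding the caddy tilted and still like that, lifted clear of the bench with the lid shut.

Things in the scene. Friction and masses are not known exactly. Their poses are not given: they have to be found in the camera images.
- caddy: White plastic two-sided carry caddy, 250 (x) x 180 (y) x 48 mm high, walls 4 mm, about 0.4 kg, loose on the bench. Origin under its centre, z up, x away from the robot within 25 degrees. A 32 mm wide spine along y parts it in two: the far (+x) side holds the pins under the open lid; the near side has a like lid, fixed shut (top at 52 mm), not used.
- compartment (a point): Centre of the inside floor of the far compartment, at x 68, y 0, z 4 mm in the caddy's frame; inside 105 mm (x) by 172 mm (y), 44 mm deep. Smooth plastic: the steel pins begin to slide at about 10 to 15 degrees of tilt. Axes as the caddy's.
- handle (a point): Centre of the caddy's fixed centre handle: a straight flat-sided grey bar along the caddy's y over its middle, 18 mm thick (x), 28 mm high, 100 mm clear between its end posts. Centre 94 mm, top 108 mm above the caddy's underside, 32 mm open beneath. Near the centre of mass. Axes as the caddy's.
- lid (a joint): Angle of the far compartment's clear, grey-framed lid: 0 = fully shut, flat on the tray; starts about upright (1.35 to 1.75), beside the handle and in the way of a hand there; stop at 1.78. Stiff hinge (0.04 N m): it stays where left and takes about 0.5 N at its free edge; no catch. Hinge line along the caddy's y at x 20, z 48 mm.
- lid_edge (a point): Middle of the lid's free edge, 108 mm from the hinge; the lid is 178 mm wide (y), 4 mm thick, 50 g, with an 8 mm latch tab beyond this point. Axes: x from hinge to edge, y as the caddy's, z out of its outer face (up when shut, towards the handle when open). Upright, it reaches about 45 mm above the handle's top.
- corner (a point): The inside corner, at floor level, where the pins are wanted: far left corner of the far compartment, at x +121, y +86, z +4 mm in the caddy's frame (away from the handle, at the end on the robot's left). Axes as the caddy's.
- pin0_mid (a point): Middle of a loose steel bat pin (short cap-head pin, 28 mm long, head 16 mm across, shank 10 mm, 25 g) lying in the open compartment.
- pin1_mid (a point): Middle of a loose steel bat pin (short cap-head pin, 28 mm long, head 16 mm across, shank 10 mm, 25 g) lying in the open compartment.
- pin2_mid (a point): Middle of a loose steel bat pin (short cap-head pin, 28 mm long, head 16 mm across, shank 10 mm, 25 g) lying in the open compartment.
- pin3_mid (a point): Middle of a loose steel bat pin (short cap-head pin, 28 mm long, head 16 mm across, shank 10 mm, 25 g) lying in the open compartment.
- pin4_mid (a point): Middle of a loose steel bat pin (short cap-head pin, 28 mm long, head 16 mm across, shank 10 mm, 25 g) lying in the open compartment.
- brush: Glaze brush 200 mm long, lying on the bench a few centimetres off the caddy's right-hand end; bystander. Origin under its middle.
- rib: Flat wooden rib, 68 by 84 mm, 6 mm thick, lying on the bench near the caddy's left-hand end; bystander. Origin near its middle.
- mug: Unglazed mug, 80 mm across, 95 mm high, with a handle, standing beyond and to one side of the caddy; bystander. Origin under its centre.
- jar: White jar with black cap, 80 mm across, 110 mm high, standing beyond and to the other side; bystander. Origin under its centre.
- bowl_on_bat: Freshly thrown bowl, 150 mm across, on a round wooden bat 230 mm across, 87 mm high in all, on the robot's left; bystander. Origin under its centre.
- trimmer: Loop trimming tool, 185 mm long, 12 mm thick, lying on the robot's right; bystander. Origin under its middle.

How it is judged:
On the way:
1. the lid is folded fully shut while the caddy stands level on the bench (value of joint lid below 0.06 rad and angle between caddy's own z axis and vertical below 0.08 rad and height (world z) of caddy below 0.012 m), for 0.2 s.
At the end, for the whole second after the job is handed in: Caddy held in the gripper (over 2 N), still, tilted more than 0.25 rad, low corner over 30 mm above the bench and touching no other thing, lid shut (under 0.08 rad), the middle of each of the five pins within 75 mm of the far left inside corner of the compartment (value of joint lid below 0.08 rad and contact force between the fingers and caddy above 2 N and height (world z) of corner above 0.03 m and angle between caddy's own z axis and vertical above 0.25 rad and linear speed of caddy below 0.03 m/s and angular speed of caddy below 0.2 rad/s and distance between each of pin0_mid, pin1_mid, pin2_mid, pin3_mid, pin4_mid and corner below 0.075 m and contact force between caddy and brush below 0.2 N and contact force between caddy and rib below 0.2 N and contact force between caddy and mug below 0.2 N and contact force between caddy and jar below 0.2 N and contact force between caddy and bowl_on_bat below 0.2 N and contact force between caddy and trimmer below 0.2 N); the arm keeps its last pose, push and grip.
It fails at once if another thing on the bench is moved by more than 30 mm or tipped over (distance of any of brush, rib, mug, jar, bowl_on_bat, trimmer from where it was at the start of the episode above 0.03 m or angle between any of mug, jar, bowl_on_bat's own z axis and vertical above 0.4 rad).
It also fails if it takes over 61 s, if anything falls off the work surface, if the arm or the gripper's body presses on something with over 40 N, if the wrist force passes 120 N, or if a joint passes its speed limit or range.

## Working session

There is one attempt and no reset: what is moved stays moved. The work goes in short steps, Python scripts to look and compute and a shell command to move; the robot and the scene stay as the last step left them, time stands still between calls to the robot, and variables do not carry over. Pictures are saved under pics/ and viewed, about 8 in all and at most 12, crops included, and the job is handed in when it is done.

```bash
mkdir -p pics; ls; cat > h.py <<'E'
import numpy as np, cv2
from scipy.spatial.transform import Rotation as R
from bench import bot, viewer, order, masks_of, spot_point
def snap(cam,name):
    im=viewer.snapshot(cam); cv2.imwrite(f'pics/{name}.png',im[...,::-1]); return im
def st():
    s=bot.read_state(); print('t',round(s['t'],2),'p',np.round(s['position'],4),'o',np.round(s['orientation'],3),'F',np.round(s['contact_force'],1),'w',round(s['gripper_width'],4)); return s
def spots(cam,labels):
    o={}
    for l in labels:
        r=spot_point(cam,l)
        print(cam,l,[(np.round(d['centre'],3).tolist(),round(d['p'],2)) for d in r[:2]])
E
python3 - <<'E'
from h import *
s=st(); print(R.from_rotvec(s['orientation']).as_matrix().round(3))
a=snap('side','s0');b=snap('top','t0')
cv2.imwrite('pics/st.png',cv2.resize(np.vstack([a,b])[...,::-1],None,fx=.71,fy=.71))
for c in('top','side'):
    spots(c,['caddy','handle','lid_edge','corner','compartment','brush','rib','mug','jar','bowl_on_bat','trimmer'])
E
```

```text
pics
t 0.0 p [0.1491 0.632  0.2444] o [-3.63e-01 -3.12e+00  3.00e-03] F [-0.5 -0.5 -0.1] w 0.0853
[[-0.973  0.23  -0.   ]
 [ 0.23   0.973 -0.002]
 [-0.    -0.002 -1.   ]]
top caddy [([0.553, -0.044, -0.001], 0.88), ([0.697, 0.379, 0.001], 0.33)]
top handle [([0.559, -0.045, 0.098], 0.7), ([0.698, 0.016, 0.002], 0.23)]
top lid_edge [([0.57, -0.046, 0.152], 0.63)]
top corner [([0.702, 0.014, 0.001], 0.59)]
top compartment [([0.627, -0.061, 0.005], 0.84)]
top brush [([0.517, -0.202, 0.001], 0.78)]
top rib [([0.548, 0.119, 0.002], 0.84)]
top mug [([0.696, 0.378, 0.0], 0.83), ([0.698, 0.014, 0.003], 0.44)]
top jar [([0.711, -0.357, 0.001], 0.65)]
top bowl_on_bat [([0.43, 0.466, 0.001], 0.88)]
top trimmer [([0.699, 0.017, 0.001], 0.71), ([0.399, -0.453, -0.002], 0.62)]
side caddy [([0.564, -0.044, -0.001], 0.55)]
side handle [([0.557, -0.042, 0.093], 0.6), ([0.694, 0.015, 0.004], 0.22)]
side lid_edge [([0.57, -0.045, 0.156], 0.9)]
side corner [([0.695, 0.012, 0.003], 0.76)]
side compartment [([0.627, -0.058, 0.002], 0.56), ([0.57, -0.046, 0.156], 0.26)]
side brush [([0.517, -0.206, -0.0], 0.97)]
side rib [([0.546, 0.121, -0.001], 0.65)]
side mug []
side jar []
side bowl_on_bat [([0.434, 0.466, -0.0], 0.88), ([0.56, -0.042, -0.001], 0.68)]
side trimmer [([0.395, -0.448, -0.002], 0.55)]
```

View pics/st.png

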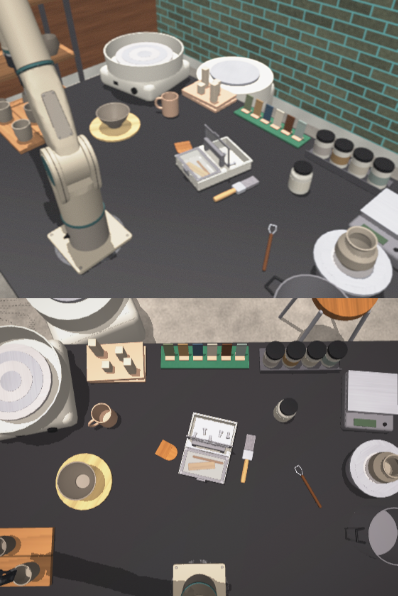

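```bash
python3 - <<'E'
from h import *
H=np.array([.558,-.0435]);C=np.array([.627,-.0595]);K=np.array([.6985,.0135])
# fit yaw: caddy pts
P=np.array([[0,0],[.068,0],[.121,.086]]);Q=np.array([H,C,K])
p=P-P.mean(0);q=Q-Q.mean(0)
a=np.arctan2((p[:,0]*q[:,1]-p[:,1]*q[:,0]).sum(),(p*q).sum());print('yaw',a,np.degrees(a))
c,s=np.cos(a),np.sin(a);M=np.array([[c,-s],[s,c]]);o=Q.mean(0)-M@P.mean(0);print('origin',o,'res',(P@M.T+o-Q)*1e3)
print('hinge mid',o+M@[.02,0],'corners',[(o+M@[x,y]).round(3) for x in(-.125,.125) for y in (-.09,.09)])
for cam in('top','side'):
    cal=viewer.calibration(cam);print(cam,cal['eye'])
E
```

```text
yaw -0.22921986158494131 -13.133330649390047
origin [ 0.55996759 -0.04343547] res [[ 1.96758567  0.06453185]
 [-0.81102555  0.61371739]
 [-1.15656012 -0.67824924]]
hinge mid [ 0.57944446 -0.04797983] corners [array([ 0.418, -0.103]), array([0.459, 0.073]), array([ 0.661, -0.159]), array([0.702, 0.016])]
top [ 0.38474943 -0.01946109  1.30427945]
side [-0.32421344 -0.83526041  1.05958702]
```

The top view shows the caddy just right of centre with its lid upright. The rib is on its left and the brush on its right. The caddy's yaw is about -0.229, and the tool's -x is already along the caddy's +x. First I'll move to the near side of the lid, above the handle, with the fingers shut.

```bash
python3 -m creep '[[0,[-41,-47,0],0],[0,[-41,-47,0],0],[0,[-41,-47,0],0],[0,[-41,-47,0],0],[0,[-41,-47,0],0],[0,[-41,-47,0],0],[0,[-41,-47,0],0],[0,[-41,-47,0],0]]' 20; python3 -m creep '[[0,[-41,-47,0],0],[0,[-41,-47,0],0],[0,[-41,-47,0],0],[0,[-41,-47,0],0],[0,[0,0,0],0],[0,[0,0,0],0]]'
```

```text
t: 2.2
position: [0.3831, 0.1898, 0.2457]
orientation: [0.363, 3.119, 0.001]
contact_force: [1.7, 0.1, -0.6]
gripper_width: 0.0002
t: 2.95
position: [0.4982, -0.0289, 0.2452]
orientation: [-0.364, -3.12, -0.001]
contact_force: [-0.8, 1.1, 0.1]
gripper_width: 0.0
```

```bash
python3 -m creep '[[0,[0,0,50],0],[0,[0,0,50],0],[0,[-30,0,0],0],[0,[-30,0,0],0],[0,[-25,0,0],0],[0,[-25,0,0],0],[0,[0,0,0],0]]'; python3 - <<'E'
from h import *
st();spots('side',[]);snap('side','s1');spots('side',['lid_edge','caddy'])
E
```

```text
t: 3.82
position: [0.6067, -0.0525, 0.1453]
orientation: [0.359, 3.12, 0.001]
contact_force: [-0.0, 0.6, -0.4]
gripper_width: -0.0
t 3.83 p [ 0.6067 -0.0525  0.1453] o [3.59e-01 3.12e+00 1.00e-03] F [-0.   0.6 -0.4] w -0.0
side lid_edge [([0.629, -0.064, 0.147], 0.84)]
side caddy [([0.56, -0.042, -0.0], 0.79), ([0.399, -0.448, -0.002], 0.32)]
```

```bash
python3 -m creep '[[0,[-13,0,14],0],[0,[-12,0,17],0],[0,[-8,0,20],0],[0,[-5,0,18],0],[0,[-2,0,6],0],[0,[0,0,0],0]]'; python3 - <<'E'
from h import *
st();snap('side','s2');spots('side',['lid_edge','caddy'])
E
```

```text
t: 4.72
position: [0.6441, -0.0638, 0.0695]
orientation: [-0.363, -3.119, 0.0]
contact_force: [-0.3, 1.0, 0.2]
gripper_width: -0.0001
t 4.72 p [ 0.6441 -0.0638  0.0695] o [-0.363 -3.119  0.   ] F [-0.3  1.   0.2] w -0.0001
side lid_edge [([0.683, -0.074, 0.049], 0.91)]
side caddy [([0.56, -0.041, -0.001], 0.71)]
```

```bash
python3 -m creep '[[0,[0,0,4],0],[0,[0,0,3],0],[0,[0,0,0],0],[0,[0,0,0],0]]'; 
```

```text
t: 5.38
position: [0.6451, -0.0638, 0.0663]
orientation: [0.363, 3.119, 0.001]
contact_force: [-4.5, 0.3, 18.4]
gripper_width: 0.0001
```

The lid is down: it's taking 18 N with the tip about at lid height. These moves can't command tilt directly, so I'll test with an empty hand whether poses at the edge of reach tilt the tool.

```bash
python3 -m creep '[[0,[0,0,-50],0],[0,[0,0,-60],0],[85,[0,0,-60],0],[85,[50,0,0],0],[85,[60,0,0],0],[85,[60,0,0],0],[85,[60,0,0],0]]'; python3 -m creep '[[85,[50,0,0],0],[85,[50,0,0],0],[85,[0,0,0],0]]'; python3 - <<'E'
from h import *
s=st();print(np.round(s['qpos'],3));print(R.from_rotvec(s['orientation']).as_matrix().round(3))
snap('side','s3');spots('side',['lid_edge','caddy','handle'])
E
```

```text
t: 6.25
position: [0.4188, -0.0105, 0.2335]
orientation: [0.363, 3.12, 0.001]
contact_force: [-0.7, -0.2, 0.9]
gripper_width: 0.0848
t: 6.62
position: [0.3192, 0.0124, 0.2333]
orientation: [-0.36, -3.118, -0.0]
contact_force: [0.4, -0.0, -0.3]
gripper_width: 0.0851
t 6.62 p [0.3192 0.0124 0.2333] o [-0.36  -3.118 -0.   ] F [ 0.4 -0.  -0.3] w 0.0851
[-0.235  0.189  0.13   2.36  -0.045  0.598  1.27 ]
[[-0.974  0.228 -0.003]
 [ 0.228  0.974  0.   ]
 [ 0.003 -0.    -1.   ]]
side lid_edge [([0.683, -0.076, 0.05], 0.93)]
side caddy [([0.562, -0.042, 0.003], 0.66)]
side handle [([0.56, -0.042, 0.09], 0.91)]
```

```bash
python3 -m creep '[[85,[40,0,0],0],[85,[30,0,0],0],[85,[30,0,0],0],[85,[0,0,0],0]]'; python3 - <<'E'
from h import *
s=st();print(np.round(s['qpos'],3));print(R.from_rotvec(s['orientation']).as_matrix().round(3))
E
```

```text
t: 7.32
position: [0.2613, 0.0279, 0.2344]
orientation: [-0.366, -3.103, -0.008]
contact_force: [0.6, -1.2, -0.2]
gripper_width: 0.0851
t 7.33 p [0.2613 0.0279 0.2344] o [-0.366 -3.103 -0.008] F [ 0.6 -1.2 -0.2] w 0.0851
[ 0.179  0.121 -0.421  2.455  0.069  0.591  1.038]
[[-0.972  0.233 -0.017]
 [ 0.232  0.973  0.007]
 [ 0.018  0.003 -1.   ]]
```

```bash
python3 -m creep '[[85,[40,0,0],0],[85,[40,0,0],0],[85,[0,0,0],0],[85,[0,0,0],0]]'; python3 - <<'E'
from h import *
s=st();print(np.round(s['qpos'],3));print(R.from_rotvec(s['orientation']).as_matrix().round(3))
E
```

```text
t: 7.82
position: [0.2383, 0.0377, 0.2426]
orientation: [-0.364, -3.081, -0.015]
contact_force: [0.0, 0.6, -0.3]
gripper_width: 0.0851
t 7.83 p [0.2383 0.0377 0.2426] o [-0.364 -3.081 -0.015] F [ 0.   0.6 -0.3] w 0.0851
[ 0.612  0.116 -0.93   2.461  0.114  0.645  0.928]
[[-0.972  0.233 -0.038]
 [ 0.233  0.972  0.014]
 [ 0.04   0.005 -0.999]]
```

```bash
python3 -m creep '[[85,[60,0,0],0],[85,[60,0,0],0],[85,[60,0,0],0],[85,[0,0,0],0],[85,[0,0,0],0]]'; python3 - <<'E'
from h import *
s=st();print(np.round(s['qpos'],3));print(R.from_rotvec(s['orientation']).as_matrix().round(3))
E
```

```text
t: 8.45
position: [0.1416, 0.0643, 0.3021]
orientation: [-0.364, -3.06, 0.021]
contact_force: [0.8, 0.5, 0.0]
gripper_width: 0.0851
t 8.45 p [0.1416 0.0643 0.3021] o [-0.364 -3.06   0.021] F [0.8 0.5 0. ] w 0.0851
[ 0.873 -0.374 -0.91   2.466 -0.341  1.003  1.537]
[[-0.97   0.234 -0.062]
 [ 0.235  0.972 -0.007]
 [ 0.058 -0.021 -0.998]]
```

```bash
python3 -m creep '[[85,[-60,0,0],0],[85,[-60,0,0],0],[85,[-60,0,0],0],[85,[0,0,0],0],[85,[0,0,0],0]]'; python3 - <<'E'
from h import *
s=st();print(np.round(s['qpos'],3));print(R.from_rotvec(s['orientation']).as_matrix().round(3))
E
```

```text
t: 9.07
position: [0.2934, 0.0241, 0.2919]
orientation: [-0.359, -3.045, 0.031]
contact_force: [-0.4, 1.1, 0.1]
gripper_width: 0.0851
t 9.07 p [0.2934 0.0241 0.2919] o [-0.359 -3.045  0.031] F [-0.4  1.1  0.1] w 0.0851
[ 0.883  0.207 -1.223  2.242  0.226  0.919  0.85 ]
[[-0.97   0.231 -0.077]
 [ 0.233  0.972 -0.011]
 [ 0.072 -0.029 -0.997]]
```

Out-of-reach poses leave a lasting tilt in the commanded frame. That allows this plan: tilt the empty hand about 0.3 rad toward the caddy's +y, grip the handle (pads still flat), lift, then turn about the slanted tool axis. The caddy will then cone over toward its +x+y corner. I'll try getting that tilt by pushing up out of reach on the +y side.

```bash
python3 -m creep '[[85,[25,47,-26],0],[85,[25,47,-26],0],[85,[25,47,-26],0],[85,[25,47,-26],0],[85,[25,47,-26],0],[85,[25,47,-26],0],[85,[25,47,-26],0],[85,[25,47,-26],0]]'; python3 -m creep '[[85,[0,0,-60],0],[85,[0,0,-60],0],[85,[0,0,-60],0],[85,[0,0,-60],0],[85,[0,0,0],0]]'; python3 - <<'E'
from h import *
s=st();print(np.round(s['qpos'],3));print(R.from_rotvec(s['orientation']).as_matrix().round(3))
E
```

```text
t: 10.07
position: [0.201, 0.4389, 0.5055]
orientation: [-0.362, -3.054, 0.03]
contact_force: [0.5, 0.5, 0.6]
gripper_width: 0.085
t: 10.7
position: [0.2166, 0.4449, 0.6367]
orientation: [-0.379, -3.041, 0.101]
contact_force: [0.0, 0.2, -0.4]
gripper_width: 0.0851
t 10.7 p [0.2166 0.4449 0.6367] o [-0.379 -3.041  0.101] F [ 0.   0.2 -0.4] w 0.0851
[-0.781  0.314 -0.594  1.023  0.111  1.927 -0.   ]
[[-0.967  0.243 -0.083]
 [ 0.248  0.967 -0.056]
 [ 0.067 -0.075 -0.995]]
```

```bash
cat >> h.py <<'E'
def plan(*wps):
    s=bot.read_state(); M=R.from_rotvec(s['orientation']).as_matrix(); p=np.array(s['position'])
    for w in wps:
        d=M.T@(np.array(w)-p)*1e3; n=int(np.ceil(np.abs(d).max()/60)); print(w,'total',d.round(),'rows',n,'each',(d/n).round(1)); p=np.array(w)
E
python3 - <<'E'
from h import *
plan((.45,.05,.55),(.35,-.35,.55),(0,-.5,.55),(-.19,-.45,.6))
E
```

```text
(0.45, 0.05, 0.55) total [-329. -319.   89.] rows 6 each [-54.9 -53.1  14.8]
(0.35, -0.35, 0.55) total [  -2. -411.   31.] rows 7 each [ -0.3 -58.7   4.4]
(0, -0.5, 0.55) total [ 301. -230.   37.] rows 6 each [ 50.2 -38.3   6.2]
(-0.19, -0.45, 0.6) total [199.  -1. -37.] rows 4 each [49.8 -0.4 -9.2]
```

```bash
python3 -m creep '[[85,[-55,-53,15],0],[85,[-55,-53,15],0],[85,[-55,-53,15],0],[85,[-55,-53,15],0],[85,[-55,-53,15],0],[85,[-55,-53,15],0],[85,[0,-59,4],0]]'; python3 -m creep '[[85,[0,-59,4],0],[85,[0,-59,4],0],[85,[0,-59,4],0],[85,[0,-59,4],0],[85,[0,-59,4],0],[85,[0,-59,4],0]]';  python3 -m creep '[[85,[50,-38,6],0],[85,[50,-38,6],0],[85,[50,-38,6],0],[85,[50,-38,6],0],[85,[50,-38,6],0],[85,[50,-38,6],0]]'; python3 -m creep '[[85,[50,0,-9],0],[85,[50,0,-9],0],[85,[50,0,-9],0],[85,[50,0,-9],0]]'; python3 - <<'E'
from h import *
s=st();print(np.round(s['qpos'],3));print(R.from_rotvec(s['orientation']).as_matrix().round(3))
E
```

```text
t: 11.58
position: [0.3913, 0.0711, 0.5624]
orientation: [-0.373, -3.034, 0.11]
contact_force: [-0.3, -0.7, 0.7]
gripper_width: 0.0849
t: 12.32
position: [0.3033, -0.2707, 0.5691]
orientation: [-0.37, -3.038, 0.111]
contact_force: [1.0, 0.1, 0.2]
gripper_width: 0.0851
t: 13.08
position: [-0.041, -0.4176, 0.573]
orientation: [-0.369, -3.038, 0.112]
contact_force: [0.6, -0.3, -0.3]
gripper_width: 0.0848
t: 13.58
position: [-0.1808, -0.3769, 0.6162]
orientation: [-0.369, -3.03, 0.131]
contact_force: [0.2, -0.3, 0.9]
gripper_width: 0.085
t 13.57 p [-0.1808 -0.3769  0.6162] o [-0.369 -3.03   0.131] F [ 0.2 -0.3  0.9] w 0.085
[ 0.281 -0.225  1.28   1.443  0.314  1.682  2.938]
[[-0.967  0.235 -0.096]
 [ 0.243  0.967 -0.074]
 [ 0.075 -0.095 -0.993]]
```

```bash
python3 -m creep '[[85,[0,0,0],-0.174],[85,[0,0,0],-0.174],[85,[0,0,0],-0.174],[85,[0,0,0],-0.174],[85,[0,0,0],-0.174],[85,[0,0,0],-0.174],[85,[0,0,0],-0.174],[85,[0,0,0],-0.174]]'; python3 -m creep '[[85,[0,0,0],-0.178],[85,[0,0,-60],0],[85,[0,0,-60],0],[85,[0,0,-60],0],[85,[0,0,-60],0],[85,[0,0,0],0]]'; python3 - <<'E'
from h import *
s=st();print(np.round(s['qpos'],3));print(R.from_rotvec(s['orientation']).as_matrix().round(3))
E
```

```text
t: 14.58
position: [0.0745, -0.3084, 0.5918]
orientation: [1.236, -2.568, -0.049]
contact_force: [-0.4, -0.7, -0.2]
gripper_width: 0.0854
t: 15.32
position: [0.1979, -0.2281, 0.6652]
orientation: [1.364, -2.533, 0.082]
contact_force: [0.2, 0.1, 0.1]
gripper_width: 0.0847
t 15.32 p [ 0.1979 -0.2281  0.6652] o [ 1.364 -2.533  0.082] F [0.2 0.1 0.1] w 0.0847
[-0.392 -0.167  0.668  1.428  0.355  1.98   2.94 ]
[[-0.524 -0.827 -0.203]
 [-0.812  0.557 -0.173]
 [ 0.256  0.074 -0.964]]
```

```bash
python3 - <<'E'
from h import *
plan((.1,-.48,.45))
E
```

```text
(0.1, -0.48, 0.45) total [201. -75. 271.] rows 5 each [ 40.1 -15.1  54.2]
```

```bash
python3 -m creep '[[85,[40,-15,54],0],[85,[40,-15,54],0.1],[85,[40,-15,54],0],[85,[40,-15,54],0],[85,[40,-15,54],0]]'; python3 -m creep '[[85,[0,0,0],0.185],[85,[0,0,0],0.185],[85,[0,0,0],0.185],[85,[0,0,0],0.185],[85,[0,0,0],0.185],[85,[0,0,0],0.185],[85,[0,0,0],0.185],[85,[0,0,0],0.185]]';python3 -m creep '[[85,[0,0,0],0.185],[85,[0,0,0],0.185],[85,[0,0,0],0.185],[85,[0,0,0],0.185],[85,[0,0,0],0.185],[85,[0,0,0],0]]'; python3 - <<'E'
from h import *
s=st();print(np.round(s['qpos'],3));print(R.from_rotvec(s['orientation']).as_matrix().round(3))
plan((-.22,-.38,.55),(-.22,-.38,.61))
E
```

```text
t: 15.95
position: [0.1007, -0.4167, 0.4725]
orientation: [1.204, -2.593, 0.145]
contact_force: [0.4, 0.5, -0.3]
gripper_width: 0.0847
t: 16.95
position: [0.0995, -0.4159, 0.4732]
orientation: [-0.907, -2.837, 0.39]
contact_force: [-0.1, -0.2, -0.4]
gripper_width: 0.0848
t: 17.7
position: [0.0996, -0.416, 0.4733]
orientation: [-2.153, -2.229, 0.459]
contact_force: [-0.3, 0.1, -0.9]
gripper_width: 0.0849
t 17.7 p [ 0.0996 -0.416   0.4733] o [-2.153 -2.229  0.459] F [-0.3  0.1 -0.9] w 0.0849
[-0.713 -0.375  1.322  1.825  0.651  1.505  0.539]
[[-0.055  0.977 -0.208]
 [ 0.979  0.012 -0.202]
 [-0.195 -0.214 -0.957]]
(-0.22, -0.38, 0.55) total [  38. -328.  -14.] rows 6 each [  6.3 -54.7  -2.4]
(-0.22, -0.38, 0.61) total [-12. -13. -57.] rows 1 each [-11.7 -12.9 -57.4]
```

```bash
python3 -m creep '[[85,[-55,-30,0],0],[85,[-55,-30,0],0],[85,[-55,-30,0],0],[85,[-20,-58,0],0],[85,[0,-58,0],0],[85,[0,-58,0],0],[85,[0,-58,0],0],[85,[0,0,0],0]]';  python3 - <<'E'
from h import *
s=st();print(np.round(s['qpos'],3));print(R.from_rotvec(s['orientation']).as_matrix().round(3))
plan((-.25,-.45,.55),(-.25,-.45,.61))
E
```

```text
t: 18.7
position: [-0.2217, -0.4803, 0.6018]
orientation: [2.093, 2.177, -0.543]
contact_force: [0.8, 1.0, 0.2]
gripper_width: 0.0851
t 18.7 p [-0.2217 -0.4803  0.6018] o [ 2.093  2.177 -0.543] F [0.8 1.  0.2] w 0.0851
[ 0.035 -0.375  1.323  1.484  0.608  1.468  1.453]
[[-0.068  0.98  -0.189]
 [ 0.954  0.008 -0.301]
 [-0.293 -0.201 -0.935]]
(-0.25, -0.45, 0.55) total [ 46. -17.  45.] rows 1 each [ 46.  -17.1  44.7]
(-0.25, -0.45, 0.61) total [-18. -12. -56.] rows 1 each [-17.6 -12.1 -56.1]
```

```bash
python3 - <<'E'
from h import *
plan((0.0,-.52,.45),(.35,-.42,.45),(.53,0,.45),(.4,.4,.45),(.25,.6,.45),(.37,.87,.45))
E
```

```text
(0.0, -0.52, 0.45) total [ -8. 247. 112.] rows 5 each [-1.7 49.5 22.4]
(0.35, -0.42, 0.45) total [ 72. 344. -96.] rows 6 each [ 11.9  57.3 -16.1]
(0.53, 0, 0.45) total [ 388.  180. -160.] rows 7 each [ 55.5  25.7 -22.9]
(0.4, 0.4, 0.45) total [ 390. -124.  -96.] rows 7 each [ 55.8 -17.7 -13.7]
(0.25, 0.6, 0.45) total [ 201. -145.  -32.] rows 4 each [ 50.2 -36.3  -7.9]
(0.37, 0.87, 0.45) total [ 249.  120. -104.] rows 5 each [ 49.9  23.9 -20.8]
```

View pics/s3.png

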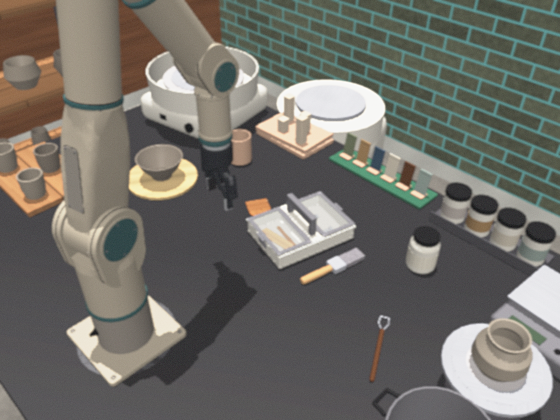

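```bash
python3 -m creep '[[85,[-2,50,22],0],[85,[-2,50,22],0],[85,[-2,50,22],0],[85,[-2,50,22],0],[85,[-2,50,22],0],[85,[12,57,-16],0],[85,[12,57,-16],0],[85,[12,57,-16],0]]'; python3 -m creep '[[85,[12,57,-16],0],[85,[12,57,-16],0],[85,[12,57,-16],0],[85,[55,26,-23],0],[85,[55,26,-23],0],[85,[55,26,-23],0],[85,[55,26,-23],0],[85,[55,26,-23],0]]'; python3 -m creep '[[85,[55,26,-23],0],[85,[55,26,-23],0],[85,[56,-18,-14],0],[85,[56,-18,-14],0],[85,[56,-18,-14],0],[85,[56,-18,-14],0],[85,[56,-18,-14],0],[85,[56,-18,-14],0]]'; python3 - <<'E'
from h import *
s=st();print(np.round(s['qpos'],3));print(R.from_rotvec(s['orientation']).as_matrix().round(3))
plan((.35,.55,.5),(.5,.8,.5))
E
```

```text
t: 19.7
position: [0.1715, -0.4191, 0.4691]
orientation: [2.048, 2.163, -0.56]
contact_force: [0.3, -2.2, -0.4]
gripper_width: 0.0853
t: 20.7
position: [0.3585, -0.0392, 0.4986]
orientation: [1.981, 2.134, -0.473]
contact_force: [0.9, 0.4, 0.1]
gripper_width: 0.0847
t: 21.7
position: [0.1545, 0.2912, 0.519]
orientation: [1.988, 2.174, -0.242]
contact_force: [-35.5, 37.8, -9.0]
gripper_width: 0.0849
t 21.7 p [0.1545 0.2912 0.519 ] o [ 1.988  2.174 -0.242] F [-35.5  37.8  -9. ] w 0.0849
[-3.062 -0.374  1.319  1.686  0.34   1.801 -1.68 ]
[[-0.086  0.996  0.026]
 [ 0.966  0.09  -0.243]
 [-0.245  0.005 -0.97 ]]
(0.35, 0.55, 0.5) total [238. 218. -39.] rows 4 each [59.5 54.5 -9.9]
(0.5, 0.8, 0.5) total [229. 172. -57.] rows 4 each [ 57.1  43.  -14.2]
```

```bash
python3 -m creep '[[85,[0,20,5],0],[85,[20,20,10],0],[85,[30,20,20],0],[85,[40,10,30],0],[85,[40,10,30],0],[85,[0,0,0],0]]'; python3 - <<'E'
from h import *
s=st();print(np.round(s['qpos'],3),np.round(s['tau'],1));print(R.from_rotvec(s['orientation']).as_matrix().round(3))
plan((.05,.6,.4))
E
```

```text
t: 22.45
position: [0.156, 0.3082, 0.4466]
orientation: [1.991, 2.197, -0.077]
contact_force: [0.5, -0.3, 0.2]
gripper_width: 0.0848
t 22.45 p [0.156  0.3082 0.4466] o [ 1.991  2.197 -0.077] F [ 0.5 -0.3  0.2] w 0.0848
[-3.061 -0.375  1.324  1.875  0.422  1.552 -1.737] [ -0.1  12.8  -7.7 -19.4   0.2   0.5  -0.1]
[[-0.091  0.991  0.095]
 [ 0.982  0.105 -0.155]
 [-0.164  0.079 -0.983]]
(0.05, 0.6, 0.4) total [304. -78. -10.] rows 6 each [ 50.6 -13.   -1.6]
```

```bash
python3 -m creep '[[85,[30,18,20],0],[85,[30,18,20],0],[85,[30,18,20],0],[85,[30,18,20],0],[85,[30,18,20],0],[85,[30,18,20],0],[85,[30,18,20],0],[85,[0,0,0],0]]'; python3 - <<'E'
from h import *
s=st();print(np.round(s['qpos'],3),np.round(s['tau'],1));print(R.from_rotvec(s['orientation']).as_matrix().round(3))
plan((.05,.6,.4))
E
```

```text
t: 23.45
position: [0.1711, 0.3487, 0.4047]
orientation: [2.006, 2.241, 0.194]
contact_force: [0.4, 0.4, 0.5]
gripper_width: 0.0854
t 23.45 p [0.1711 0.3487 0.4047] o [2.006 2.241 0.194] F [0.4 0.4 0.5] w 0.0854
[-3.061 -0.374  1.323  1.997  0.563  1.312 -1.816] [ -0.   16.6  -7.6 -20.3   0.9   0.1  -0. ]
[[-0.109  0.978  0.18 ]
 [ 0.994  0.109  0.011]
 [-0.009  0.18  -0.984]]
(0.05, 0.6, 0.4) total [263. -92. -15.] rows 5 each [ 52.6 -18.4  -2.9]
```

```bash
python3 -m creep '[[85,[50,-20,20],0],[85,[50,-20,20],0],[85,[50,-20,20],0],[85,[50,-20,20],0],[85,[50,-20,20],0],[85,[0,0,0],0]]'; python3 - <<'E'
from h import *
s=st();print(np.round(s['qpos'],3),np.round(s['tau'],1));print(R.from_rotvec(s['orientation']).as_matrix().round(3))
E
```

```text
t: 24.2
position: [0.0468, 0.4045, 0.3969]
orientation: [2.048, 2.327, 0.389]
contact_force: [1.5, -0.9, 0.9]
gripper_width: 0.0853
t 24.2 p [0.0468 0.4045 0.3969] o [2.048 2.327 0.389] F [ 1.5 -0.9  0.9] w 0.0853
[-3.061 -0.072  1.321  2.052  0.33   0.985 -1.775] [ -0.6   2.1  -2.3 -21.4   0.5  -0.8   0.1]
[[-0.141  0.974  0.176]
 [ 0.979  0.11   0.174]
 [ 0.15   0.197 -0.969]]
```

```bash
python3 -m creep '[[85,[50,-40,10],0],[85,[50,-40,10],0],[85,[50,-40,10],0],[85,[50,-40,10],0],[85,[0,0,0],0]]'; python3 - <<'E'
from h import *
s=st();print(np.round(s['qpos'],3),np.round(s['tau'],1));print(R.from_rotvec(s['orientation']).as_matrix().round(3))
E
```

```text
t: 24.82
position: [-0.1137, 0.5632, 0.3635]
orientation: [2.045, 2.327, 0.375]
contact_force: [0.1, -1.5, -1.1]
gripper_width: 0.0851
t 24.82 p [-0.1137  0.5632  0.3635] o [2.045 2.327 0.375] F [ 0.1 -1.5 -1.1] w 0.0851
[-2.599  0.521  1.036  1.699 -0.299  1.017 -1.394] [ -0.2 -36.7   9.7 -21.2   0.2  -1.1  -0. ]
[[-0.141  0.975  0.173]
 [ 0.98   0.112  0.166]
 [ 0.142  0.193 -0.971]]
```

```bash
python3 - <<'E'
from h import *
plan((.15,.55,.36),(.48,.2,.32),(.45,-.2,.3),(.25,-.38,.26),(.1,-.15,.26))
E
```

```text
(0.15, 0.55, 0.36) total [-51. 255.  47.] rows 5 each [-10.1  51.    9.4]
(0.48, 0.2, 0.32) total [-395.  275.   38.] rows 7 each [-56.4  39.2   5.4]
(0.45, -0.2, 0.3) total [-391.  -78.  -52.] rows 7 each [-55.8 -11.1  -7.4]
(0.25, -0.38, 0.26) total [-154. -223.  -26.] rows 4 each [-38.5 -55.7  -6.4]
(0.1, -0.15, 0.26) total [ 247. -120.   12.] rows 5 each [ 49.3 -24.1   2.4]
```

```bash
python3 -m creep '[[85,[-10,51,9],0],[85,[-10,51,9],0],[85,[-10,51,9],0],[85,[-10,51,9],0],[85,[-10,51,9],0],[85,[-56,39,5],0],[85,[-56,39,5],0],[85,[-56,39,5],0]]'; python3 -m creep '[[85,[-56,39,5],0],[85,[-56,39,5],0],[85,[-56,39,5],0],[85,[-56,39,5],0],[85,[-56,-11,-7],0],[85,[-56,-11,-7],0],[85,[-56,-11,-7],0],[85,[-56,-11,-7],0]]'; python3 -m creep '[[85,[-56,-11,-7],0],[85,[-56,-11,-7],0],[85,[-56,-11,-7],0],[85,[-38,-56,-6],0],[85,[-38,-56,-6],0],[85,[-38,-56,-6],0],[85,[-38,-56,-6],0],[85,[0,0,0],0]]'; python3 - <<'E'
from h import *
s=st();print(np.round(s['qpos'],3),np.round(s['tau'],1));print(R.from_rotvec(s['orientation']).as_matrix().round(3))
plan((.05,-.1,.3))
E
```

```text
t: 25.82
position: [0.282, 0.4072, 0.3486]
orientation: [2.055, 2.323, 0.375]
contact_force: [0.5, 0.3, 1.0]
gripper_width: 0.0852
t: 26.82
position: [0.4316, -0.0033, 0.3152]
orientation: [2.054, 2.323, 0.378]
contact_force: [0.5, 0.2, 0.2]
gripper_width: 0.0847
t: 27.82
position: [0.2283, -0.3387, 0.267]
orientation: [2.067, 2.31, 0.37]
contact_force: [0.5, 0.1, 0.7]
gripper_width: 0.0849
t 27.82 p [ 0.2283 -0.3387  0.267 ] o [2.067 2.31  0.37 ] F [0.5 0.1 0.7] w 0.0849
[ 0.459  0.411  0.882  2.098 -0.634  1.002  1.838] [  2.4 -31.2   7.  -15.   -0.3   0.6   0.4]
[[-0.123  0.977  0.172]
 [ 0.982  0.095  0.162]
 [ 0.142  0.189 -0.972]]
(0.05, -0.1, 0.3) total [ 261. -145.  -24.] rows 5 each [ 52.2 -29.1  -4.8]
```

```bash
python3 -m creep '[[85,[50,-28,0],0],[85,[50,-28,0],0],[85,[50,-28,0],0],[85,[50,-28,0],0],[85,[50,-28,0],0],[85,[0,0,0],0]]'; python3 - <<'E'
from h import *
s=st();print(np.round(s['qpos'],3),np.round(s['tau'],1));print(R.from_rotvec(s['orientation']).as_matrix().round(3))
E
```

```text
t: 28.58
position: [0.1177, -0.1827, 0.2773]
orientation: [2.05, 2.314, 0.43]
contact_force: [0.8, -0.1, 0.2]
gripper_width: 0.085
t 28.57 p [ 0.1177 -0.1827  0.2773] o [2.05  2.314 0.43 ] F [ 0.8 -0.1  0.2] w 0.085
[ 0.669  0.003  0.592  2.449 -0.336  0.845  1.626] [  1.8 -12.4  -1.2 -13.8  -0.7   1.    0. ]
[[-0.137  0.971  0.196]
 [ 0.977  0.099  0.191]
 [ 0.166  0.217 -0.962]]
```

```bash
python3 -m creep '[[85,[40,-45,5],0],[85,[40,-45,5],0],[85,[40,-45,5],0],[85,[40,-45,5],0],[85,[0,0,0],0]]'; python3 - <<'E'
from h import *
s=st();print(np.round(s['qpos'],3),np.round(s['tau'],1));print(R.from_rotvec(s['orientation']).as_matrix().round(3))
E
```

```text
t: 29.2
position: [0.0819, -0.1728, 0.2832]
orientation: [2.032, 2.299, 0.442]
contact_force: [0.6, -0.1, 0.1]
gripper_width: 0.0852
t 29.2 p [ 0.0819 -0.1728  0.2832] o [2.032 2.299 0.442] F [ 0.6 -0.1  0.1] w 0.0852
[ 1.566 -0.025 -0.147  2.457 -0.323  0.89   1.769] [  2.6 -13.   -0.8 -14.2  -0.7   1.    0.2]
[[-0.14   0.966  0.218]
 [ 0.978  0.101  0.184]
 [ 0.156  0.239 -0.959]]
```

```bash
python3 -m creep '[[85,[28,45,8],0],[85,[28,45,8],0],[85,[28,45,8],0],[85,[28,45,8],0],[85,[28,45,8],0],[85,[8,-55,-12],0],[85,[8,-55,-12],0],[85,[8,-55,-12],0]]'; python3 -m creep '[[85,[8,-55,0],0],[85,[8,-55,0],0],[85,[8,-55,0],0],[85,[8,-55,0],0],[85,[8,-55,0],0],[85,[0,0,0],0]]'; python3 - <<'E'
from h import *
s=st();print(np.round(s['qpos'],3),np.round(s['tau'],1));print(R.from_rotvec(s['orientation']).as_matrix().round(3))
E
```

```text
t: 30.2
position: [0.1436, -0.0402, 0.343]
orientation: [2.018, 2.323, 0.442]
contact_force: [-0.6, 0.1, 0.6]
gripper_width: 0.0849
t: 30.95
position: [-0.0006, -0.0745, 0.3308]
orientation: [2.043, 2.325, 0.406]
contact_force: [0.5, 0.4, 0.0]
gripper_width: 0.0853
t 30.95 p [-0.0006 -0.0745  0.3308] o [2.043 2.325 0.406] F [0.5 0.4 0. ] w 0.0853
[ 2.34  -0.31  -0.325  2.466 -0.192  1.227  2.26 ] [  2.8   2.1   1.2 -18.    0.1   1.    0.5]
[[-0.143  0.972  0.185]
 [ 0.977  0.11   0.181]
 [ 0.155  0.207 -0.966]]
```

```bash
python3 - <<'E'
from h import *
plan((.0,-.3,.34),(.3,-.3,.34),(.48,-.06,.32))
E
```

```text
(0.0, -0.3, 0.34) total [-219.  -22.  -50.] rows 4 each [-54.8  -5.6 -12.4]
(0.3, -0.3, 0.34) total [-43. 292.  56.] rows 5 each [-8.6 58.3 11.1]
(0.48, -0.06, 0.32) total [206. 197.  96.] rows 4 each [51.4 49.3 24. ]
```

```bash
python3 -m creep '[[85,[-55,-6,-12],0],[85,[-55,-6,-12],0],[85,[-55,-6,-12],0],[85,[-55,-6,-12],0],[85,[-9,58,11],0],[85,[-9,58,11],0],[85,[-9,58,11],0],[85,[-9,58,11],0]]'; python3 -m creep '[[85,[-9,58,11],0],[85,[51,49,24],0.09],[85,[51,49,24],0.09],[85,[51,49,24],0.09],[85,[51,49,24],0.1],[85,[0,0,0],0]]'; python3 - <<'E'
from h import *
s=st();print(np.round(s['qpos'],3));M=R.from_rotvec(s['orientation']).as_matrix();print(M.round(3))
y=np.array([.227,.974,0]);print('turn to align',np.arctan2(M[:,1]@y,M[:,0]@y))
g=np.array([.560,-.0435,.094]);z=M[:,2];plan(g+.005*z-.1*z,g+.005*z)
E
```

```text
t: 31.95
position: [0.2448, -0.2979, 0.3368]
orientation: [2.032, 2.342, 0.406]
contact_force: [-0.0, -2.3, -0.2]
gripper_width: 0.0851
t: 32.7
position: [0.4761, -0.11, 0.3203]
orientation: [-2.399, -1.931, -0.404]
contact_force: [-0.6, 0.1, 0.3]
gripper_width: 0.085
t 32.7 p [ 0.4761 -0.11    0.3203] o [-2.399 -1.931 -0.404] F [-0.6  0.1  0.3] w 0.085
[ 0.915  0.336 -0.768  1.943  0.013  0.809 -0.031]
[[ 0.193  0.965  0.179]
 [ 0.956 -0.226  0.189]
 [ 0.223  0.135 -0.966]]
turn to align -0.0015768366679612595
[ 0.54299347 -0.06145493  0.18572458] total [ 29.  35. 151.] rows 3 each [ 9.8 11.8 50.4]
[ 0.56089508 -0.042555    0.08917239] total [ -0.  -0. 100.] rows 2 each [-0. -0. 50.]
```

```bash
python3 -m creep '[[85,[10,12,50],0],[85,[10,12,50],0],[85,[10,12,50],0],[85,[0,0,0],0]]'; python3 - <<'E'
from h import *
s=st();M=R.from_rotvec(s['orientation']).as_matrix()
im=snap('wrist','w1');spots('wrist',['handle','lid_edge']);snap('top','t1');spots('top',['handle','lid_edge','corner'])
g=np.array([.560,-.0435,.094]);z=M[:,2];plan(g+.005*z)
E
```

```text
t: 33.2
position: [0.5388, -0.069, 0.1832]
orientation: [-2.409, -1.917, -0.393]
contact_force: [-0.5, 0.8, -0.0]
gripper_width: 0.0854
t 33.2 p [ 0.5388 -0.069   0.1832] o [-2.409 -1.917 -0.393] F [-0.5  0.8 -0. ] w 0.0854
wrist handle [([0.558, -0.04, 0.096], 0.91)]
wrist lid_edge [([0.684, -0.076, 0.046], 0.79)]
top handle [([0.562, -0.044, 0.094], 0.58)]
top lid_edge [([0.686, -0.069, 0.05], 0.81)]
top corner []
[ 0.56086439 -0.04257084  0.08916373] total [ 13.  -2. 105.] rows 2 each [ 6.7 -0.9 52.6]
```

View pics/w1.png

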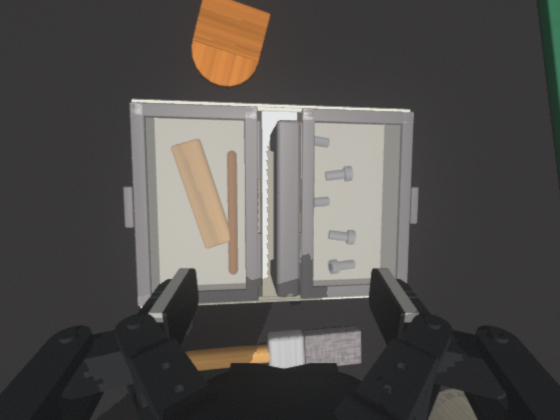

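The wrist view shows the lid flat and shut. The handle is at column 285, centred between the fingers (about 175 and 395), and the five pins are at columns 310–355. I'll descend and grip.

```bash
python3 -m creep '[[85,[7,-1,40],0],[85,[6,-1,40],0],[85,[0,0,25],0],[85,[0,0,0],0]]' 80; python3 -m creep '[[5,[0,0,0],0],[5,[0,0,0],0],[5,[0,0,0],0],[5,[0,0,0],0]]' 80; python3 - <<'E'
from h import *
s=st();print(np.round(s['qpos'],3));print(R.from_rotvec(s['orientation']).as_matrix().round(3))
snap('side','s5');spots('side',['lid_edge','caddy','handle'])
E
```

```text
t: 34.05
position: [0.5593, -0.0419, 0.0873]
orientation: [-2.42, -1.911, -0.4]
contact_force: [-1.0, -0.6, 0.6]
gripper_width: 0.0849
t: 34.55
position: [0.5603, -0.0422, 0.089]
orientation: [-2.421, -1.912, -0.403]
contact_force: [0.4, -2.2, 9.3]
gripper_width: 0.0187
t 34.55 p [ 0.5603 -0.0422  0.089 ] o [-2.421 -1.912 -0.403] F [ 0.4 -2.2  9.3] w 0.0187
[ 0.441  0.733 -0.44   2.033  0.312  0.274 -0.4  ]
[[ 0.211  0.96   0.183]
 [ 0.952 -0.244  0.183]
 [ 0.22   0.136 -0.966]]
side lid_edge [([0.685, -0.076, 0.051], 0.81)]
side caddy [([0.565, -0.043, -0.0], 0.83)]
side handle [([0.557, -0.038, 0.094], 0.7)]
```

```bash
python3 -m creep '[[5,[3,2,-15],0],[5,[6,4,-28],0],[5,[9,6,-40],0],[5,[9,6,-40],0],[5,[9,6,-40],0],[5,[9,6,-40],0],[5,[0,0,0],0]]'; python3 - <<'E'
from h import *
s=st();print(np.round(s['qpos'],3));print(R.from_rotvec(s['orientation']).as_matrix().round(3))
E
```

```text
t: 35.62
position: [0.5628, -0.0434, 0.301]
orientation: [-2.423, -1.915, -0.409]
contact_force: [0.8, -0.2, -6.6]
gripper_width: 0.0172
t 35.62 p [ 0.5628 -0.0434  0.301 ] o [-2.423 -1.915 -0.409] F [ 0.8 -0.2 -6.6] w 0.0172
[ 0.63   0.444 -0.688  1.831  0.129  0.771 -0.298]
[[ 0.21   0.96   0.188]
 [ 0.953 -0.244  0.182]
 [ 0.22   0.141 -0.965]]
```

```bash
python3 -m creep '[[5,[0,0,0],0.1],[5,[0,0,0],0.16],[5,[0,0,0],0.16],[5,[0,0,0],0.16],[5,[0,0,0],0.16],[5,[0,0,0],0.16],[5,[0,0,0],0.16],[5,[0,0,0],0.16]]'; python3 -m creep '[[5,[0,0,0],0.16],[5,[0,0,0],0.16],[5,[0,0,0],0.16],[5,[0,0,0],0.16],[5,[0,0,0],0.16],[5,[0,0,0],0.1],[5,[0,0,0],0],[5,[0,0,0],0]]'; python3 - <<'E'
from h import *
s=st();print(np.round(s['qpos'],3));print(R.from_rotvec(s['orientation']).as_matrix().round(3))
for c in('top','side'):
    snap(c,c+'6');spots(c,['lid_edge','handle','corner','compartment']+['pin%d_mid'%i for i in range(1)])
cv2.imwrite('pics/c6.png',np.hstack([cv2.imread('pics/top6.png')[90:390,100:500],cv2.imread('pics/side6.png')[60:360,100:500]]))
E
```

```text
t: 36.62
position: [0.5593, -0.0435, 0.2953]
orientation: [-2.949, -0.166, -0.281]
contact_force: [-0.7, -0.6, -7.7]
gripper_width: 0.0171
t: 37.62
position: [0.5605, -0.0434, 0.2968]
orientation: [-2.68, 1.103, -0.142]
contact_force: [-0.8, 0.4, -6.0]
gripper_width: 0.0173
t 37.62 p [ 0.5605 -0.0434  0.2968] o [-2.68   1.103 -0.142] F [-0.8  0.4 -6. ] w 0.0173
[ 0.232  0.383 -0.111  1.845 -0.239  0.772 -2.06 ]
[[ 0.71  -0.68   0.18 ]
 [-0.704 -0.686  0.183]
 [-0.001 -0.257 -0.966]]
top lid_edge []
top handle [([0.56, -0.047, 0.301], 0.58)]
top corner []
top compartment [([0.518, -0.062, 0.2], 0.87)]
top pin0_mid []
side lid_edge [([0.476, -0.117, 0.229], 0.69)]
side handle [([0.559, -0.043, 0.301], 0.6)]
side corner [([0.543, -0.151, 0.167], 0.73)]
side compartment [([0.514, -0.06, 0.201], 0.89)]
side pin0_mid []
```

View pics/c6.png

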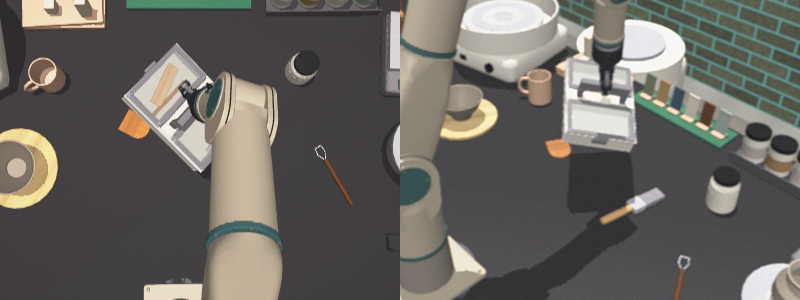

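The slope toward the corner is about 0.26 rad in caddy x and 0.22 in caddy y. I'll turn further to steepen y, then look for the pins.

```bash
python3 -m creep '[[5,[0,0,0],0.12],[5,[0,0,0],0.16],[5,[0,0,0],0.16],[5,[0,0,0],0.1],[5,[0,0,0],0],[5,[0,0,0],0]]'; python3 - <<'E'
from h import *
s=st();print(np.round(s['qpos'],3));M=R.from_rotvec(s['orientation']).as_matrix();print(M.round(3))
x=M[:,1];y=M[:,0]*.975+.223*M[:,2];z=np.cross(x,y);print('slopes',x[2],y[2],'tilt',np.arccos(z[2]))
h=np.array(s['position'])-.005*M[:,2];print('corner pred',h+.121*x+.086*y-.09*z)
snap('side','s7');spots('side',['corner','handle']+['pin%d_mid'%i for i in range(2)])
im=cv2.imread('pics/s7.png')
cal=viewer.calibration('side');Rm=np.array(cal['rotation']);
def px(P):
    c=Rm.T@(P-np.array(cal['eye']));u=np.array(cal['K'])@[c[0],-c[1],-c[2]];return u[:2]/u[2]
c=px(h+.068*x-.09*z);print(c, px(h+.121*x+.086*y-.09*z))
a,b=int(c[0]),int(c[1]);cv2.imwrite('pics/z7.png',cv2.resize(im[max(b-60,0):b+60,max(a-75,0):a+75],None,fx=5,fy=5,interpolation=cv2.INTER_CUBIC))
E
```

```text
t: 38.98
position: [0.5614, -0.0433, 0.2981]
orientation: [-2.276, 1.768, -0.046]
contact_force: [-0.2, -0.2, -6.0]
gripper_width: 0.0168
t 38.98 p [ 0.5614 -0.0433  0.2981] o [-2.276  1.768 -0.046] F [-0.2 -0.2 -6. ] w 0.0168
[ 0.132  0.38   0.027  1.846 -0.316  0.785 -2.525]
[[ 0.26  -0.948  0.182]
 [-0.956 -0.227  0.183]
 [-0.133 -0.222 -0.966]]
slopes -0.221930184566315 -0.34468913237333654 tilt 0.4219551721470682
corner pred [ 0.48182715 -0.11309468  0.16431995]
side corner [([0.481, -0.112, 0.166], 0.93)]
side handle [([0.56, -0.043, 0.3], 0.84)]
side pin0_mid []
side pin1_mid []Traceback (most recent call last):
  File "<stdin>", line 10, in <module>
  File "<stdin>", line 9, in px
IndexError: invalid index to scalar variable.
```

```bash
cat >> h.py <<'E'
def zoom(cam,name,half=(75,60)):
    s=st();M=R.from_rotvec(s['orientation']).as_matrix()
    x=M[:,1];y=M[:,0]*.975+.223*M[:,2];z=np.cross(x,y);print('slopes',x[2].round(3),y[2].round(3),'tilt',np.arccos(z[2]).round(3))
    h=np.array(s['position'])-.005*M[:,2]
    im=cv2.imread(f'pics/{name}.png');cal=viewer.calibration(cam);r=np.array(cal['rotation']);Rm=R.from_rotvec(r).as_matrix() if r.size==3 else r.reshape(3,3)
    def px(P):
        c=Rm.T@(P-np.array(cal['eye']));u=np.array(cal['K'])@[c[0],-c[1],-c[2]];return u[:2]/u[2]
    c=px(h+.068*x-.09*z);a,b=np.array(c,int)
    x0,y0=max(a-half[0],0),max(b-half[1],0);k=5
    for n,P in (('corner',[.121,.086,-.09]),('rt far',[.121,-.086,-.09]),('near left',[.016,.086,-.09]),('near right',[.016,-.086,-.09])):
        print(n,((px(h+P[0]*x+P[1]*y+P[2]*z)-[x0,y0])*k).round())
    cv2.imwrite(f'pics/z_{name}.png',cv2.resize(im[y0:y0+2*half[1],x0:x0+2*half[0]],None,fx=k,fy=k,interpolation=cv2.INTER_CUBIC))
E
python3 - <<'E'
from h import *
zoom('side','s7')
E
```

```text
t 39.23 p [ 0.5614 -0.0435  0.2981] o [-2.275  1.769 -0.046] F [-0.  -0.2 -6.4] w 0.0167
slopes -0.222 -0.345 tilt 0.422
corner [465. 460.]
rt far [191. 282.]
near left [562. 324.]
near right [296. 154.]
```

View pics/z_s7.png

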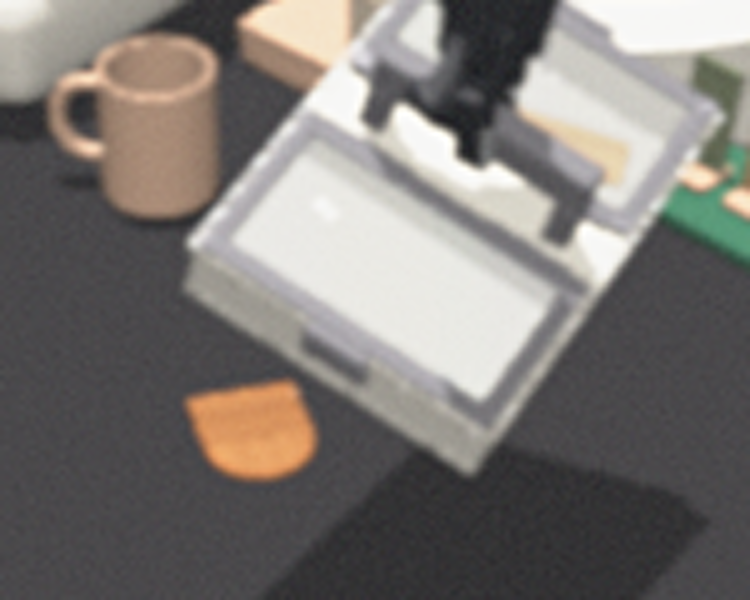

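The lid is shut and the visible floor is empty, so the pins are out of sight behind the low walls. I'll check from the top camera.

```bash
python3 - <<'E'
from h import *
snap('top','t8');zoom('top','t8',(75,60))
snap('wrist','w8')
for c in ('top','wrist'): 
    for l in ('pin0_mid','corner'):
        print(c,l,[(np.round(d['centre'],3).tolist(),round(d['p'],2)) for d in spot_point(c,l)])
a=cv2.imread('pics/z_t8.png');b=cv2.imread('pics/w8.png')
cv2.imwrite('pics/m8.png',np.hstack([cv2.resize(a,(400,320)),cv2.resize(b,(400,320))]))
E
```

```text
t 39.27 p [ 0.5614 -0.0435  0.2981] o [-2.274  1.769 -0.046] F [ 0.3  0.3 -6.5] w 0.0169
slopes -0.222 -0.345 tilt 0.422
corner [551. 356.]
rt far [247. 453.]
near left [504. 158.]
near right [194. 243.]
top pin0_mid [([0.699, 0.38, 0.001], 0.46)]
top corner []
wrist pin0_mid []
wrist corner []
```

View pics/m8.png

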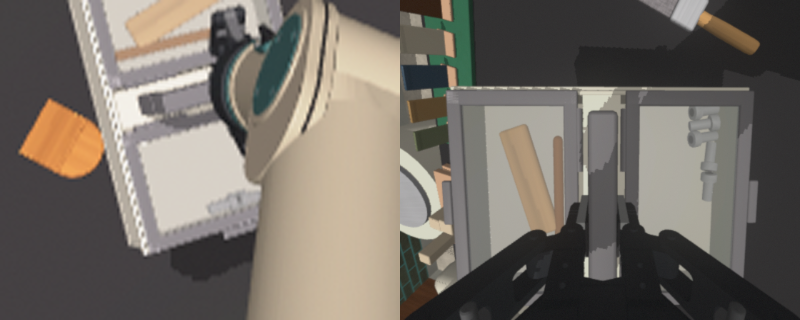

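The wrist view shows the pins gathered along the far wall by the far-left corner. I'll overlay a 75 mm arc on the floor to measure them.

```bash
cat > ov.py <<'E'
import sys
from h import *
def ov(name):
    s=bot.read_state();M=R.from_rotvec(s['orientation']).as_matrix()
    im=snap('wrist',name)[...,::-1].copy();cal=viewer.calibration('wrist');T=np.array(cal['mount']);K=np.array(cal['K'])
    big=cv2.resize(im[90:390,380:560],None,fx=4,fy=4,interpolation=cv2.INTER_CUBIC)[:600]
    # caddy in tool coords: x_c=tool y, y_c=.975 tool x+.223 tool z
    x=np.array([0,1,0.]);y=np.array([.975,0,.223]);z=np.cross(x,y);h=np.array([0,0,-.005])
    def px(c):
        P=h+c[0]*x+c[1]*y+(c[2]-.094)*z;q=np.linalg.inv(T)@np.r_[P,1];u=K@[q[0],-q[1],-q[2]];return (u[:2]/u[2]-[380,90])*4
    C=np.array([.121,.086,.010])
    for r,col in((.075,(0,0,255)),(.05,(0,200,0))):
        pts=np.array([px(C-[r*np.cos(a),r*np.sin(a),0]) for a in np.linspace(0,np.pi/2,30)]);cv2.polylines(big,[pts.astype(np.int32)],False,col,1)
    cv2.circle(big,tuple(px(C).astype(int).tolist()),4,(255,0,0),1);cv2.imwrite(f'pics/{name}.png',big)
ov(sys.argv[1])
E
python3 ov.py w9
```

```text
(no output)
```

View pics/w9.png

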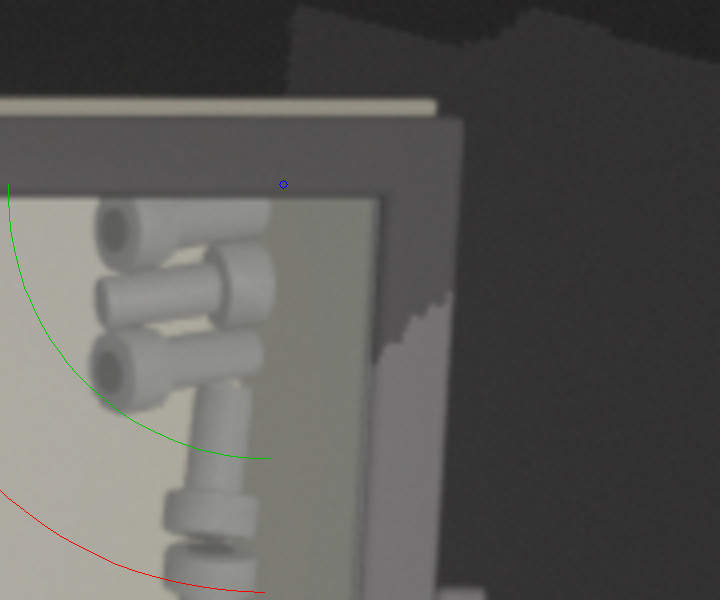

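Four pins are well inside; the fifth, at the bottom edge of the view, is about 90 mm out. I'll turn a bit further so the y slope is steeper, and shake along caddy x to make it slip past the fourth.

```bash
python3 -m creep '[[5,[0,0,0],0.12],[5,[0,0,0],0.15],[5,[0,30,0],0],[5,[0,-30,0],0],[5,[0,30,0],0],[5,[0,-30,0],0],[5,[0,0,0],0],[5,[0,0,0],0]]'; python3 ov.py w10; python3 -c "
from h import *
s=st();print(np.round(s['qpos'],2))"
```

```text
t: 40.58
position: [0.5613, -0.0434, 0.298]
orientation: [-2.015, 2.059, 0.006]
contact_force: [0.2, -0.1, -7.2]
gripper_width: 0.0175
t 40.62 p [ 0.5609 -0.0433  0.2979] o [-2.015  2.059  0.006] F [ 0.4  0.1 -6.2] w 0.0168
[ 0.08  0.38  0.1   1.85 -0.35  0.79 -2.76]
```

View pics/w10.png

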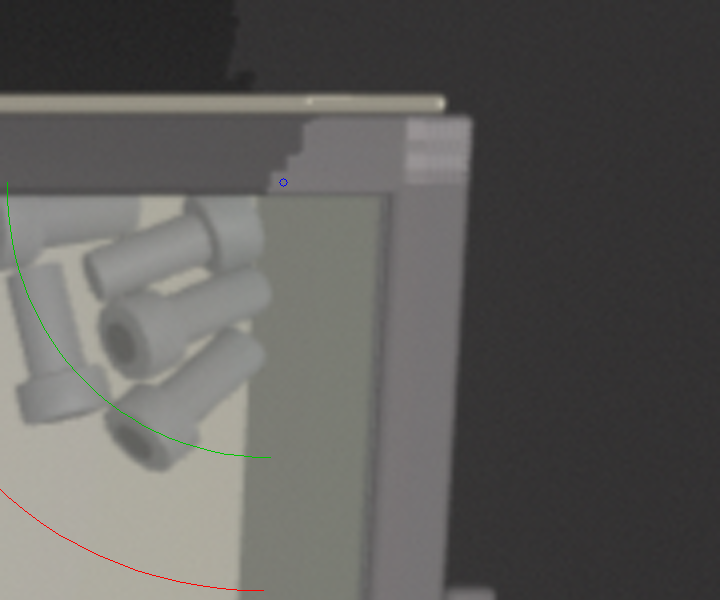

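All five pin middles are now clearly inside the 75 mm arc, the farthest at about 50 mm. I'll do a last check of pose and lid, then hand in.

```bash
python3 -m creep '[[5,[0,0,0],0],[5,[0,0,0],0],[5,[0,0,0],0]]'; python3 - <<'E'
from h import *
snap('side','s11');zoom('side','s11');spots('side',['corner','handle','lid_edge','compartment','brush','rib','mug','jar','bowl_on_bat','trimmer'])
E
python3 ov.py w11
```

```text
t: 41.0
position: [0.5613, -0.0434, 0.2981]
orientation: [-2.014, 2.059, 0.005]
contact_force: [0.9, -0.4, -7.1]
gripper_width: 0.0169
t 41.05 p [ 0.5613 -0.0434  0.2981] o [-2.014  2.059  0.005] F [-0.1 -0.5 -5.6] w 0.0169
slopes -0.178 -0.398 tilt 0.451
corner [415. 473.]
rt far [199. 245.]
near left [556. 364.]
near right [342. 146.]
side corner [([0.461, -0.083, 0.166], 0.59)]
side handle [([0.559, -0.045, 0.305], 0.82), ([0.396, -0.451, 0.001], 0.32)]
side lid_edge [([0.443, -0.025, 0.237], 0.85)]
side compartment [([0.51, -0.005, 0.208], 0.86), ([0.559, -0.047, 0.303], 0.23)]
side brush [([0.516, -0.204, -0.003], 0.7)]
side rib [([0.548, 0.12, -0.001], 0.76), ([0.457, -0.081, 0.165], 0.54)]
side mug [([0.697, 0.377, -0.001], 0.85)]
side jar [([0.709, -0.356, -0.005], 0.96), ([0.448, -0.026, 0.238], 0.2)]
side bowl_on_bat []
side trimmer [([0.396, -0.452, -0.0], 0.69)]
```

```bash
python3 -c "
import cv2,numpy as np
a=cv2.imread('pics/z_s11.png');b=cv2.imread('pics/w11.png')
cv2.imwrite('pics/m11.png',np.hstack([cv2.resize(a,(400,320)),cv2.resize(b,(384,320))]))"
```

```text
(no output)
```

View pics/m11.png

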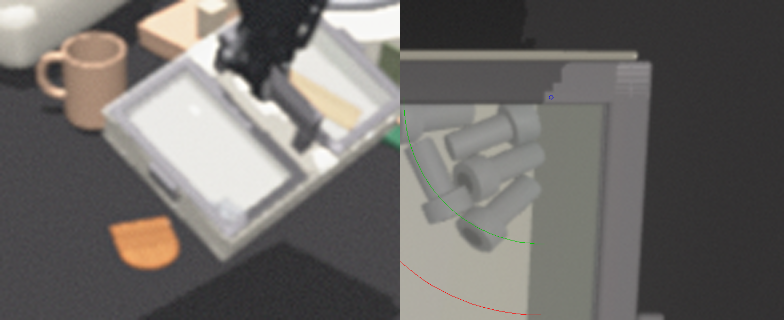

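```bash
python3 -c "
from h import *
print(order.close_job()); st()"
```

```text
the job is handed in; nothing more can be done
None
the job is handed in; nothing more can be done
```

I handed the job in at about 41 s. The lid is shut, the arm is still holding the caddy by its handle, and all five pins are in the far left corner. The hand-in gives no verdict, so this rests on my own checks.

**What I did**
- I folded the lid down with closed fingers while the caddy stood on the bench, and pressed it shut with 18 N.
- The moves can't tilt the tool directly. I pushed the empty hand to poses beyond its reach, which left it slanted, then gripped the handle at 80 N and lifted.
- Turning about the slanted tool axis tipped the caddy toward the corner. Four pins slid in and one stopped about 90 mm out. A bit more turn and a short shake along the caddy's x brought it in.

**Last checks**

| Check | Result | Needed |
|---|---|---|
| Tilt | about 0.45 rad | over 0.25 rad |
| Corner height | about 0.166 m | over 0.03 m |
| Pin distance from the corner | farthest about 50 mm, measured on the wrist picture | under 75 mm |
| Lid | looks flat and shut in the pictures | under 0.08 rad |
| Still | tool pose and pins unchanged over the last few readings | under 0.03 m/s and 0.2 rad/s |

The brush, rib, mug, jar and trimmer were seen within about 5 mm of where they started.

**What failed or was uncertain**
- **Bowl:** the detector did not report the bowl on its bat in the last picture, so its place is unchecked at the end. The arm did not go near it at low height.
- **Pins:** the detector never found the pins reliably, so I judged them by eye against a 75 mm arc drawn on the wrist picture. One pin was partly cut off at the edge of that crop.
- **Force spike:** while slanting the empty hand, the force on the tool briefly read about 53 N, with joint 1 at its limit (-3.062 against -3.06). It was gone at the next reading.

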